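# Hang up the pipette by way of the sloping rest

## Task

The pipette lying on the bench belongs upright, plunger up, in the fork of the pipette stand. First lay it in the orange sloping rest with its blue finger rest against the upper end of the trough and let go of it there; then take it again at a new angle, tip it upright and hang it in the fork so that the finger rest sits on both prongs, and let go. Do not let it fall, and leave the two vials and the yellow tip box where they stand.

Things in the scene. Friction and masses are not known exactly. Their poses are not given: they have to be found in the camera images.
- pipette_grip (a point): Centre of the pipette's head, the place to grasp: a white block 24 mm wide (y), 30 deep (z), from 33 mm on the tip side of this point to 27 mm on the plunger side; thin plunger with 18 mm blue button ends 47 mm away. Axes: x along the pipette to the plunger, y across, z out of its front. It starts lying on its flat back, x roughly away from the robot, this point 15 mm up.
- pipette_neck (a point): On the pipette's long axis, at the tip-side face of its blue finger rest, 41 mm from pipette_grip; same axes. The finger rest is a cross bar 8 mm thick (x), 56 wide (y; 16 mm out past the body each side), 30 deep (z). From here to the tip: handle 24 wide by 30 deep, 85 long; round barrel 15 across, 60 long; nozzle 7 across, 35 long.
- pipette: The whole rigid pipette, white and blue, 268 mm long, about 90 g (varies), its balance point about 65 to 70 mm from pipette_grip towards the tip. Origin on its flat back, 15 mm behind pipette_neck; same axes.
- rest_seat (a point): Where pipette_neck lies when the pipette is home in the sloping rest, 161 mm above the bench. z up; x level, the way the trough climbs. The pipette lies in it on its back, plunger end up and towards +x; the finger rest bears on the upper ends of the trough's side walls, square to the slope at this point, and stops it sliding down. Head and plunger stick out beyond, free all round.
- rest: The orange sloping rest, fixed, origin on the bench, axes as rest_seat. A straight U trough climbing at 45 degrees, open above and at both ends, 78 mm long down-slope from the seat; its floor is 15 mm below the pipette's long axis; side walls 30 mm apart inside, 42 outside, 18 high. Barrel and tip stick out at the lower end, clear of the bench. Base plate 130 by 100 mm.
- stand_seat (a point): Where pipette_neck is when the pipette hangs in the stand: on the fork's top, midway between its two prongs, 210 mm above the bench. z up; x level, from the fork's open mouth towards the post. The pipette hangs with its back to the post (+x). Each prong has a 6 mm high lip 21 to 27 mm in front of this point, and a stop as high 21 mm behind it: the finger rest goes down between them.
- stand: The pipette stand, fixed, origin on the bench straight below stand_seat, same axes. Two blue prongs along x, 16 mm wide, 10 thick, 30 mm gap, open at the front (-x): the pipette comes in from there with its finger rest above the lips. White post 44 mm wide begins 52 mm behind the seat and stands 30 mm above it. Grey base plate 12 mm thick.
- vial_blue_mid (a point): Middle (22 mm up) of a loose amber vial with a blue cap, 19 mm across, 45 tall; leave it alone.
- vial_black_mid (a point): Middle (22 mm up) of a loose amber vial with a black cap, 19 mm across, 45 tall; leave it alone.
- tip_box_mid (a point): Middle (23 mm up) of the loose yellow tip box, 118 by 82 mm, 54 tall; leave it alone.
Not all that is in view belongs to the job. What is shaped like the stand but turquoise is not meant. Leave any purple or red look-alike of the part that bears vial_black_mid alone.

How it is judged (in metres and radians):
On the way:
1. the pipette lies home in the sloping rest, finger rest against the trough's upper end, and is let go (distance between pipette_neck and rest_seat below 0.01 m and angle between pipette_neck's own x axis and vertical between 0.65 and 0.92 rad and contact force between pipette and rest above 0.2 N and contact force between the fingers and pipette below 0.05 N and linear speed of pipette below 0.02 m/s), for 0.2 s.
At the end, for the whole second after the job is handed in: The pipette hangs still in the fork, released: the middle of its finger rest's lower face within 10 mm (level) and 4 mm (height) of the seat, its plunger end up and within 0.12 rad of upright; the vials and the tip box within 20 mm of where they stood, tilted less than 0.3 rad (z of pipette_neck in the frame of stand_seat between -0.004 and 0.004 m and horizontal distance between pipette_neck and stand_seat below 0.01 m and angle between pipette_neck's own x axis and vertical below 0.12 rad and contact force between pipette and stand above 0.2 N and contact force between the fingers and pipette below 0.05 N and linear speed of pipette below 0.02 m/s and angular speed of pipette below 0.2 rad/s and distance of each of vial_blue_mid, vial_black_mid, tip_box_mid from where it was at the start of the episode below 0.02 m and angle between each of vial_blue_mid, vial_black_mid, tip_box_mid's own z axis and vertical below 0.3 rad); the robot touches nothing.
It fails at once if the pipette falls: moves faster than 0.6 m/s without the fingers touching it (linear speed of pipette above 0.6 m/s and contact force between the fingers and pipette below 0.05 N).
It fails at once if a vial or the tip box is pushed more than 20 mm or tipped over 0.3 rad (not (distance of each of vial_blue_mid, vial_black_mid, tip_box_mid from where it was at the start of the episode below 0.02 m and angle between each of vial_blue_mid, vial_black_mid, tip_box_mid's own z axis and vertical below 0.3 rad)).
It also fails if it takes over 59 s, if anything falls off the work surface, if the arm or the gripper's body presses on something with over 40 N, if the wrist force passes 120 N, or if a joint passes its speed limit or range.

## Robot

A 6-joint arm with a two-finger parallel gripper is mounted at the origin on the work surface. World frame = base frame: x ahead of the robot, y to its left, z up, the work surface at z = 0. Lengths are in mm, angles in rad, forces in N, time in s.
With the tool pointing down it reaches from about 275 to 1000 mm from the base axis. Payload 8.4 kg.
Tool frame: the origin (TCP) lies at the very end of the fingers, on their centre line; the grasp point (between the pads) lies 19 mm behind it; z points along the fingers, y is the direction in which the jaws open and shut (so a half turn about z gives the same grasp; the last joint's range is limited). The gripper opens to 85 mm and grips with 20 to 120 N. Pads are 22 mm wide; open, the fingers measure 114 mm over their backs; the gripper's body (76 mm by 85 mm) begins 54 mm behind the grasp point. The pads swing forward as they close: fully open they stand 13 mm farther back than shut.
Start: joints at [1.133, 0.353, 1.633, -0, 1.155, -0.002], TCP at [263.834, 566.586, 231.281] pointing down, gripper open.
Joint ranges: [-2.63, 2.63], [-0.92, 2.1], [0.06, 2.66], [-1.3, 4.44], [0, 2.69], [-3.02, 3.02]. Speed limits (rad/s): [2.22, 2.22, 2.79, 3.14, 3.14, 3.14].

## Interface

Orientations are given as [roll, pitch, yaw] about the fixed x, y, z axes, in that order (R = Rz(yaw) Ry(pitch) Rx(roll)).
In Python, from rig import sense, grab_frame, get_calibration, sign_off, boxes_of, trace gives the robot as it stands.
- The arm moves only by the tool servo_tool, never from a script. Its argument "rows" is a list of rows, each a list of 3 entries, a list of its own where there are three numbers: the finger opening in mm, from 0 to 85.4, then the shift along the tool's x, y, z in mm, then the turn, a rotation vector about the tool's x, y, z in degrees. A call has 1 to 8 rows; each row shifts and turns the commanded pose from where the row before left it, along the tool's axes as they then stand; what a row does not reach is not made up. A row lasts 1/8 s, in which the tool goes at most 62.5 mm and 10.7 degrees, less where a joint would pass 70% of its speed; a pose out of reach is approached as far as the arm can. A call is refused whole if a number of a shift passes 62.5 or a number of a turn 10.7, either way. A call with a gripper value outside its range is refused whole. The fingers move at their own pace and stop on an object; "force" is the grip in N (left out, the last holds). Time passes only in rows, so rows that do not move let the fingers close. It gives the time, the measured TCP pose, the force and the opening at its end, in the units of the state.
- sense(): the state, without advancing time (a new reading comes with each control period).
- grab_frame(name): name is "scene" or "top" or "wrist"; returns the picture (384x512x3 uint8, blue, green, red); there is no depth.
- get_calibration(name): a dict with "intrinsics" (3x3 intrinsics, pixels), "world_to_cam" (4x4, takes a point from world to camera coordinates). Camera axes: x right, y down, z forward; pixel columns grow to the right and rows downward; lengths in mm; the calibration is good to about 2 mm. A picture is of the moment at which its call begins: read the wrist's pose just before it. get_calibration takes no time and is no camera call; for the wrist camera it gives the pose at the moment of the call.
- sign_off(): hands the job in, once; it reports no verdict.
Trained networks look in the newest picture that a camera, given by its name, has taken for a name from the list of things; names that differ only in an ending like _2 or _b are one class to them, and where a whole thing is asked for, a point or a joint stands for the part that bears it (a point fixed in the world has none). Each returns a list of dicts, best first, with "conf" (0 to 1); they miss things now and then, are a little off and sometimes report something else, mostly with a low value. They report only what shows in the picture. A call takes as long as a camera call. They do not tell look-alikes from the thing itself.
- boxes_of(camera, thing): "centre" ([x, y, z] in mm, in the coordinates of the camera as it stood for that picture, good to about 4 mm: the middle of the surface that is visible of it).
- trace(camera, thing): "mask" (384x512 bool, what is visible of it).
The state is a dict: "clock": time; "qpos": joint angles; "qvel": joint speeds; "joint_efforts": joint torques, N m; "eef_pos": TCP position; "tcp_rot": TCP orientation; "contact_force": force on the tool from outside, world axes, zero at the start; "wrist_torque": the same for the moment, N m; "opening": opening from 0.0 (shut) to 1.0 (fully open).
Only numpy, scipy, OpenCV 4.12 (cv2) and the standard library are available. Lean on these libraries where they do the work, as an engineer would, in place of code of your own. Each camera call takes 0.05 s, during which the arm holds its last target. There are 200 camera calls.

## Working session

There is one attempt and no reset: what is moved stays moved. The work goes in short steps, Python scripts to look and compute and a tool call to move; the robot and the scene stay as the last step left them, time stands still between calls to the robot, and variables do not carry over. Pictures are saved under pics/ and viewed, about 8 in all and at most 12, crops included, and the job is handed in when it is done.

Besides the shell and the picture viewer there is one more tool, called after ">>>" in YAML: its name, and indented under it one key for each argument. servo_tool: Moves the arm, as the interface text tells. Its arguments: {"type":"object","properties":{"rows":{"type":"array","items":{"type":"array"}},"force":{"type":"number"}},"required":["rows"]}

```bash
ls; mkdir -p pics
cat > h.py <<'E'
import numpy as np, cv2
from rig import *
from scipy.spatial.transform import Rotation as R
def w(cam,p):
    T=np.array(get_calibration(cam)["world_to_cam"]); return (np.linalg.inv(T)@np.r_[p,1])[:3]
def px(cam,p):
    c=get_calibration(cam);T=np.array(c["world_to_cam"]);q=(T@np.r_[p,1])[:3];u=np.array(c["intrinsics"])@q;return u[:2]/u[2]
E
python3 - <<'E'
from h import *
np.set_printoptions(precision=1,suppress=True)
for c in ("scene","top"):
    im=grab_frame(c);cv2.imwrite(f"pics/{c}0.png",im)
    for t in ("pipette","pipette_grip","pipette_neck","rest","rest_seat","stand","stand_seat","vial_blue_mid","vial_black_mid","tip_box_mid"):
        for b in boxes_of(c,t):
            p=w(c,b["centre"]);print(c,t,round(b["conf"],2),p,px(c,p))
print(sense())
E
```

```text
pics
scene pipette 0.71 [475.8 -20.8  29.7] [223.9 195.9]
scene pipette_grip 0.58 [473.4 -22.3  27. ] [223.9 195.6]
scene pipette_grip 0.5 [ 498.3 -193.6   12.6] [165.4 184.3]
scene pipette_neck 0.82 [471.1 -17.7  29.8] [225.8 195. ]
scene rest_seat 0.9 [ 501.3 -193.8   10.9] [164.9 185.4]
scene stand 0.92 [767.7 277.    8.3] [284.3 351.7]
scene stand 0.89 [581.9 256.   51.7] [308.1 266. ]
scene stand 0.77 [284.6 261.7  70.8] [351.1 169.2]
scene stand_seat 0.95 [579.  256.   51.7] [308.5 265. ]
scene stand_seat 0.7 [285.8 266.   72.4] [352.6 169.7]
scene stand_seat 0.57 [769.1 279.4  10.5] [285.1 352.6]
scene vial_black_mid 0.51 [706.2 -97.2  36.1] [150.3 255.7]
scene vial_black_mid 0.42 [717.8 -52.8  36.9] [163.4 266.8]
scene tip_box_mid 0.59 [441.9 439.9  53.8] [402.5 245.8]
top pipette 0.77 [452.1 -20.4  29.1] [304.5 217.6]
top pipette_grip 0.89 [446.9 -17.5  32.7] [303.5 219.6]
top pipette_neck 0.87 [448.1 -21.3  25.2] [304.7 219.1]
top pipette_neck 0.65 [552.1 235.6   6.2] [208. 181.]
top pipette_neck 0.21 [ 484.1 -196.2    9.7] [370.4 205.1]
top rest 0.73 [ 488.3 -194.4   10.4]
[... 284 characters left out ...]
at 0.67 [552.2 235.   11.8] [207.9 180.7]
top stand_seat 0.57 [746.5 267.1  13.7] [196.  109.1]
top vial_blue_mid 0.43 [681.1  65.5  41.5] [270.8 129.9]
top vial_black_mid 0.48 [710.3 -54.2  39.9] [316.7 118.4]
top vial_black_mid 0.48 [ 699.1 -100.7   38.4] [334.6 122.6]
top tip_box_mid 0.93 [422.7 435.7  51.8] [127.9 229.9]
{'clock': 1.1, 'qpos': array([ 1.1,  0.4,  1.6,  0. ,  1.2, -0. ]), 'qvel': array([-0., -0., -0., -0., -0.,  0.]), 'joint_efforts': array([ -0. , -60.5, -34.2,  -0. ,   0. ,   0. ]), 'eef_pos': array([263.8, 566.6, 231.3]), 'tcp_rot': array([ 3.1, -0. ,  2.7]), 'contact_force': array([0.6, 0.8, 0.1]), 'wrist_torque': array([-0.,  0., -0.]), 'opening': 1.0026298767139494}
```

```bash
python3 -c "
import cv2
for c in ('scene','top'):
    cv2.imwrite(f'pics/{c}0b.png',cv2.resize(cv2.imread(f'pics/{c}0.png'),(800,600),interpolation=cv2.INTER_CUBIC))"
```

```text
(no output)
```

View pics/scene0b.png

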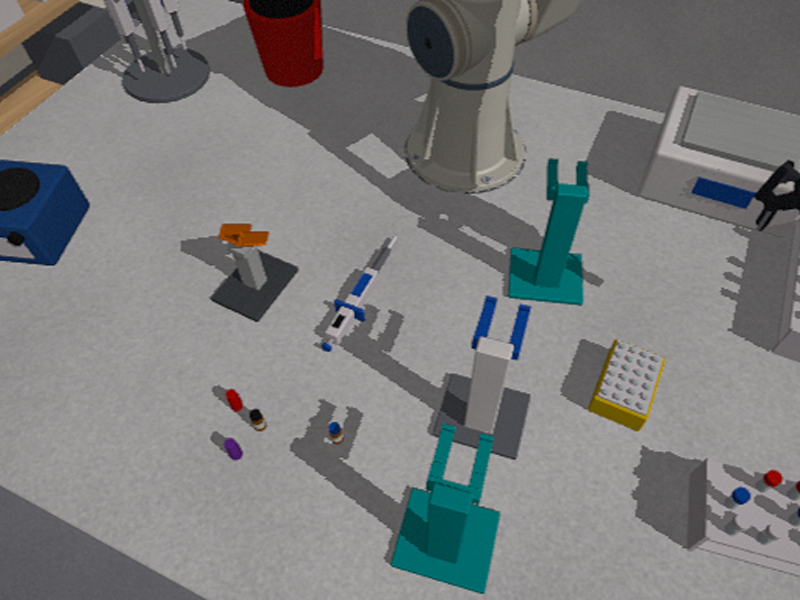

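View pics/top0b.png

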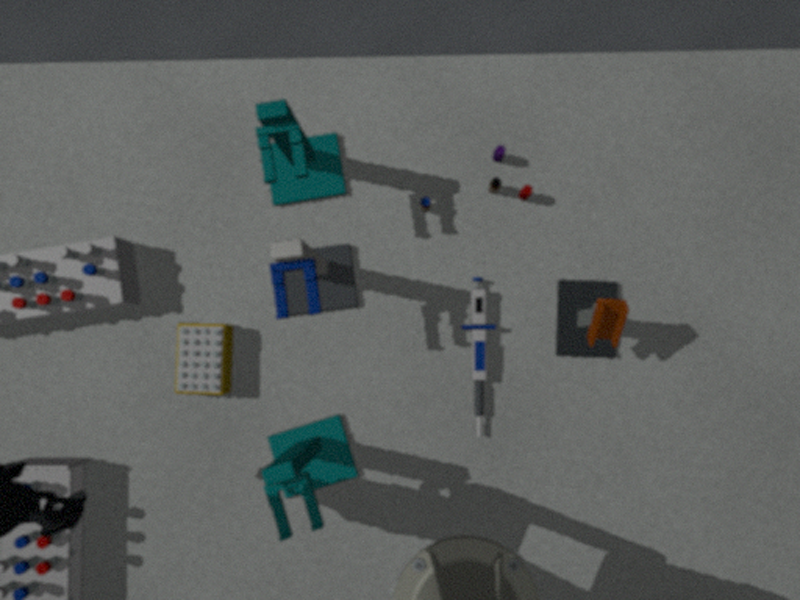

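Scene (800x600): pipette at (350,300), orange rest (245,260), white/grey stand with blue prongs (490,370); look-alikes: turquoise stands (565,230) and (445,510); vials: black cap (257,418), blue cap (335,432), red (233,400) and purple (233,448) look-alikes. I choose the white-post blue-prong stand; close crop to check.

Run:
```python
from h import *
s=cv2.imread('pics/scene0.png');t=cv2.imread('pics/top0.png')
c=lambda im,x,y:cv2.resize(im[y:y+75,x:x+100],(400,300),interpolation=cv2.INTER_CUBIC)
cv2.imwrite('pics/mos.png',np.vstack([np.hstack([c(t,345,170),c(t,160,140)]),np.hstack([c(s,110,130),c(s,270,185)])]))
print(get_calibration('top'),get_calibration('scene'))
```

```text
{'intrinsics': array([[401.80658851,   0.        , 257.99943233],
       [  0.        , 401.80658851, 197.63026856],
       [  0.        ,   0.        ,   1.        ]]), 'world_to_cam': array([[-5.52383567e-03, -9.99543263e-01, -2.97111440e-02,
         1.04011918e+02],
       [-9.98612565e-01,  7.06978838e-03, -5.21820241e-02,
         5.05073880e+02],
       [ 5.23682422e-02,  2.93816768e-02, -9.98195514e-01,
         1.05258080e+03],
       [ 0.00000000e+00,  0.00000000e+00,  0.00000000e+00,
         1.00000000e+00]])} {'intrinsics': array([[402.07806866,   0.        , 260.03925973],
       [  0.        , 402.07806866, 190.5851743 ],
       [  0.        ,   0.        ,   1.        ]]), 'world_to_cam': array([[-4.20592947e-01,  9.07178882e-01, -1.13159030e-02,
         1.23457176e+02],
       [ 7.42243097e-01,  3.36898323e-01, -5.79288101e-01,
        -3.14812344e+02],
       [-5.21705623e-01, -2.52043641e-01, -8.15044321e-01,
         1.33410918e+03],
       [ 0.00000000e+00,  0.00000000e+00,  0.00000000e+00,
         1.00000000e+00]])}
```

View pics/mos.png

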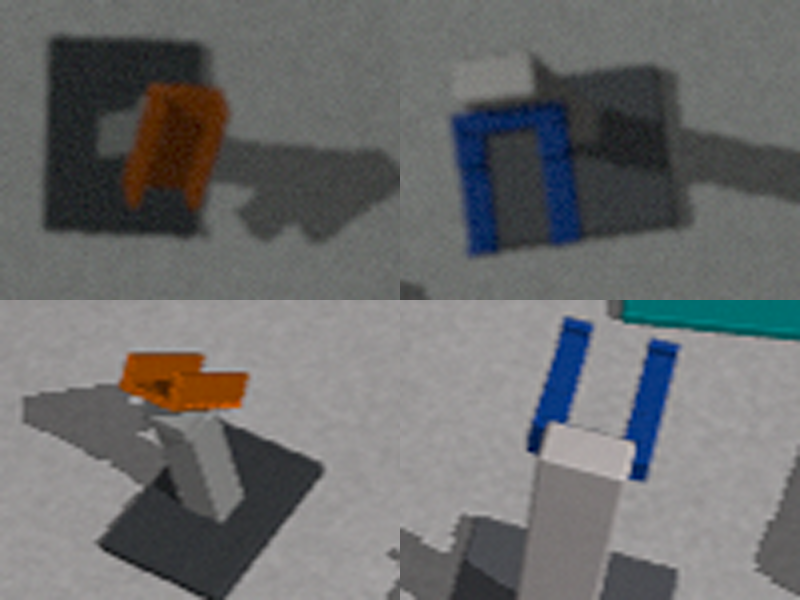

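The mosaic confirms it: the rest's upper end lies toward +x and its base is nearly square to the world. The blue-pronged stand's mouth faces the robot. Next I fit the poses.

```bash
cat > fit.py <<'E'
from h import *
from scipy.optimize import least_squares
CAL={c:get_calibration(c) for c in("top","scene")}
def pj(c,P):
    T=np.array(c["world_to_cam"]);q=P@T[:3,:3].T+T[:3,3];u=q@np.array(c["intrinsics"]).T;return u[:,:2]/u[:,2:]
def solve(z0,x0,obs):  # obs: list (cal, local pts Nx3, px Nx2); unknown x,y,yaw
    def f(v):
        r=R.from_euler('z',v[2]).as_matrix()
        return np.concatenate([(pj(c,np.asarray(P,float)@r.T+[v[0],v[1],z0])-p).ravel() for c,P,p in obs])
    s=least_squares(f,x0,loss='soft_l1');return s.x,f(s.x).reshape(-1,2)
E
python3 - <<'E'
from fit import *
np.set_printoptions(precision=2,suppress=True)
tl=lambda x0,y0,ox,oy,pts:np.array([[x0+(x-ox+0)/4-.4,y0+(y-oy)/4-.4] for x,y in pts])
# stand, local to seat
P=lambda z,x=-27:[[x,31,z],[x,15,z],[x,-15,z],[x,-31,z]]
st=tl(160,140,400,0,[(470,255),(497,250),(553,244),(582,240)])
ss=tl(270,185,400,300,[(679,345),(650,340),(593,323),(565,318)])
for obs in ([(CAL['top'],P(-8),st),(CAL['scene'],P(6),ss)],[(CAL['top'],P(-8),st)],[(CAL['scene'],P(6),ss)]):
    print('stand',*solve(210,[550,240,.1],obs))
q=.7071
def Q(s,y,n): return [s*q-n*q,y,s*q+n*q]
rt=tl(345,170,0,0,[(152,86),(228,99),(124,205),(194,208)])
PR=[Q(0,21,3),Q(0,-21,3),Q(-78,21,3),Q(-78,-21,3)]
print('rest',*solve(161,[500,-195,0],[(CAL['top'],PR,rt)]))
# orange mask outlines
def render(c,v):
    m=np.zeros((384,512),np.uint8);r=R.from_euler('z',v[2]).as_matrix()
    for y0,y1,n0,n1 in((15,21,-19,3),(-21,-15,-19,3),(-21,21,-19,-15)):
        pts=np.array([Q(s,y,n) for s in(0,-78) for y in(y0,y1) for n in(n0,n1)])@r.T+[v[0],v[1],161]
        cv2.fillConvexPoly(m,cv2.convexHull((pj(CAL[c],pts)*16).round().astype(np.int32)),255,shift=4)
    return m>0
M={}
for c in CAL:
    im=cv2.imread(f'pics/{c}0.png').astype(int);m=(im[...,2]>im[...,0]+50)&(im[...,2]>im[...,1]+30)
    k=np.zeros_like(m);a={'top':(345,170),'scene':(110,130)}[c];k[a[1]:a[1]+75,a[0]:a[0]+100]=1;M[c]=m&k;print(c,M[c].sum())
from scipy.optimize import minimize
def cost(v,cs=('top','scene')): return sum((render(c,v)^M[c]).sum()/M[c].sum() for c in cs)
best=min(((cost((x,y,a)),x,y,a) for x in range(440,600,10) for y in range(-220,-140,10) for a in(-.1,0,.1)))
for cs in(('top','scene'),('top',),('scene',)):
    r=minimize(cost,best[1:],args=(cs,),method='Nelder-Mead',options=dict(initial_simplex=np.array(best[1:])+[[0,0,0],[6,0,0],[0,6,0],[0,0,.1]]));print(cs,r.x,r.fun)
# pipette from mask
for c in CAL:
    im=grab_frame(c)
    for b in trace(c,'pipette')[:1]:
        ys,xs=np.nonzero(b['mask']);pts=np.c_[xs,ys].astype(float);m=pts.mean(0);u,s,vt=np.linalg.svd(pts-m,full_matrices=False)
        t=(pts-m)@vt[0];ends=[m+vt[0]*t.min(),m+vt[0]*t.max()]
        # intersect with z=15
        K=np.array(CAL[c]['intrinsics']);T=np.array(CAL[c]['world_to_cam']);C=-T[:3,:3].T@T[:3,3]
        for e in ends:
            d=T[:3,:3].T@np.linalg.inv(K)@np.r_[e,1];print(c,b['conf'],e,C+d*(15-C[2])/d[2])
E
```

```text
stand [515.1  246.08   0.12] [[-0.02  0.01]
 [ 0.4   0.33]
 [-0.12  0.08]
 [-0.18  0.15]
 [ 0.21  0.44]
 [-0.12 -0.2 ]
 [ 0.07  0.53]
 [-0.35 -0.07]]
stand [515.41 246.09   0.12] [[-0.04 -0.14]
 [ 0.39  0.18]
 [-0.14 -0.05]
 [-0.19  0.02]]
stand [514.62 246.04 -25.01] [[ 0.25  0.24]
 [-0.07 -0.39]
 [ 0.12  0.36]
 [-0.31 -0.23]]
rest [ 503.95 -207.49   -0.06] [[ 0.14  3.42]
 [-0.14  1.06]
 [-0.09 -2.01]
 [ 0.09 -1.88]]
top 441
scene 358
('top', 'scene') [ 499.15 -208.44   -0.02] 0.483746943842714
('top',) [ 497.14 -209.07   -0.02] 0.4467120181405896
('scene',) [ 499.73 -207.98    0.  ] 0.05027932960893855
top 0.85 [305.31 176.99] [559.65 -25.08  15.  ]
top 0.85 [305.61 264.  ] [330.45 -23.19  15.  ]
scene 0.76 [248.82 157.89] [319.32 -23.58  15.  ]
scene 0.76 [207.82 223.52] [560.98 -24.02  15.  ]
```

```bash
cat > plan.py <<'E'
from h import *
import sys,json
# plan.py: rows for a straight move to pos/R target. Rt columns tool axes in world
def plan(pos,Rt,n,op,cur=None):
    s=sense();p=np.array(s['eef_pos']) if cur is None else cur[0];R0=R.from_euler('xyz',s['tcp_rot']) if cur is None else cur[1]
    d=(R0.inv()*Rt).as_rotvec(); dp=(np.array(pos)-p)/n; rows=[]
    Rc=R0; step=R.from_rotvec(d/n)
    for i in range(n):
        rows.append([op,[round(float(v),1) for v in Rc.inv().apply(dp)],[round(float(v),2) for v in np.degrees(d/n)]]); Rc=Rc*step
    print(json.dumps(rows)); return (np.array(pos),Rt)
def tool(yaw,tilt):  # pipette-like heading yaw; tool y = world left of heading; tilt rad: tool z leans to heading; 0=down
    zt=np.array([np.sin(tilt),0,-np.cos(tilt)]);yt=np.array([0,1.,0]);xt=np.cross(yt,zt)
    return R.from_euler('z',yaw)*R.from_matrix(np.c_[xt,yt,zt])
def show():
    s=sense();print({k:np.round(s[k],3).tolist() for k in('clock','qpos','eef_pos','tcp_rot','contact_force','opening')})
E
python3 - <<'E'
from plan import *
s=sense();R0=R.from_euler('xyz',s['tcp_rot']);p=s['eef_pos']
c=plan(p+[0,0,120],R0,2,85)
c=plan([490,-24,330],tool(0.0,0),14,85,c)
E
```

```text
[[85, [-0.0, 0.0, -60.0], [0.0, 0.0, 0.0]], [85, [-0.0, 0.0, -60.0], [0.0, 0.0, 0.0]]]
[[85, [-32.5, -31.4, 1.5], [0.0, 0.0, -1.78]], [85, [-31.5, -32.4, 1.5], [0.0, 0.0, -1.78]], [85, [-30.4, -33.4, 1.5], [0.0, 0.0, -1.78]], [85, [-29.4, -34.3, 1.5], [0.0, 0.0, -1.78]], [85, [-28.3, -35.2, 1.5], [0.0, 0.0, -1.78]], [85, [-27.2, -36.1, 1.5], [0.0, 0.0, -1.78]], [85, [-26.1, -36.9, 1.5], [0.0, 0.0, -1.78]], [85, [-24.9, -37.7, 1.5], [0.0, 0.0, -1.78]], [85, [-23.7, -38.5, 1.5], [0.0, 0.0, -1.78]], [85, [-22.5, -39.2, 1.5], [0.0, 0.0, -1.78]], [85, [-21.3, -39.9, 1.5], [0.0, 0.0, -1.78]], [85, [-20.0, -40.5, 1.5], [0.0, 0.0, -1.78]], [85, [-18.7, -41.1, 1.5], [0.0, 0.0, -1.78]], [85, [-17.5, -41.7, 1.5], [0.0, 0.0, -1.78]]]
```

>>> servo_tool:
  rows:
    - [85, [0, 0, -60], [0, 0, 0]]
    - [85, [0, 0, -60], [0, 0, 0]]
    - [85, [-32.5, -31.4, 1.5], [0, 0, -1.8]]
    - [85, [-31.5, -32.4, 1.5], [0, 0, -1.8]]
    - [85, [-30.4, -33.4, 1.5], [0, 0, -1.8]]
    - [85, [-29.4, -34.3, 1.5], [0, 0, -1.8]]
    - [85, [-28.3, -35.2, 1.5], [0, 0, -1.8]]
    - [85, [-27.2, -36.1, 1.5], [0, 0, -1.8]]

```text
clock: 2.3
eef_pos: [361.4, 312.2, 342.4]
tcp_rot: [3.141, 0.0, 2.896]
contact_force: [0.1, 0.5, -0.1]
opening: 0.998
```

>>> servo_tool:
  rows:
    - [85, [-26, -37, 1.5], [0, 0, -1.8]]
    - [85, [-25, -37.7, 1.5], [0, 0, -1.8]]
    - [85, [-23.7, -38.5, 1.5], [0, 0, -1.8]]
    - [85, [-22.5, -39.2, 1.5], [0, 0, -1.8]]
    - [85, [-21.3, -40, 1.5], [0, 0, -1.8]]
    - [85, [-20, -40.5, 1.5], [0, 0, -1.8]]
    - [85, [-18.7, -41, 1.5], [0, 0, -1.8]]
    - [85, [-17.5, -41.7, 1.5], [0, 0, -1.8]]

```text
clock: 3.3
eef_pos: [491.6, -25.4, 330.5]
tcp_rot: [3.142, 0.001, -3.137]
contact_force: [0.6, 1.3, 0.2]
opening: 0.999
```

Run:
```python
from plan import *
show()
im=grab_frame('wrist');cal=get_calibration('wrist');np.save('wcal1.npy',cal,allow_pickle=True)
cv2.imwrite('pics/w1.png',cv2.resize(im,(800,600),interpolation=cv2.INTER_CUBIC))
T=np.array(cal['world_to_cam']);print(-T[:3,:3].T@T[:3,3],T[2,:3])
```

```text
{'clock': 3.3, 'qpos': [-0.055, 0.055, 1.786, 0.0, 1.301, -1.63], 'eef_pos': [491.579, -25.374, 330.469], 'tcp_rot': [3.142, 0.001, -3.137], 'contact_force': [0.569, 1.341, 0.245], 'opening': 0.999}
[420.04432874 -30.50782805 472.95071264] [ 0.28935998 -0.00169478 -0.95721885]
```

View pics/w1.png

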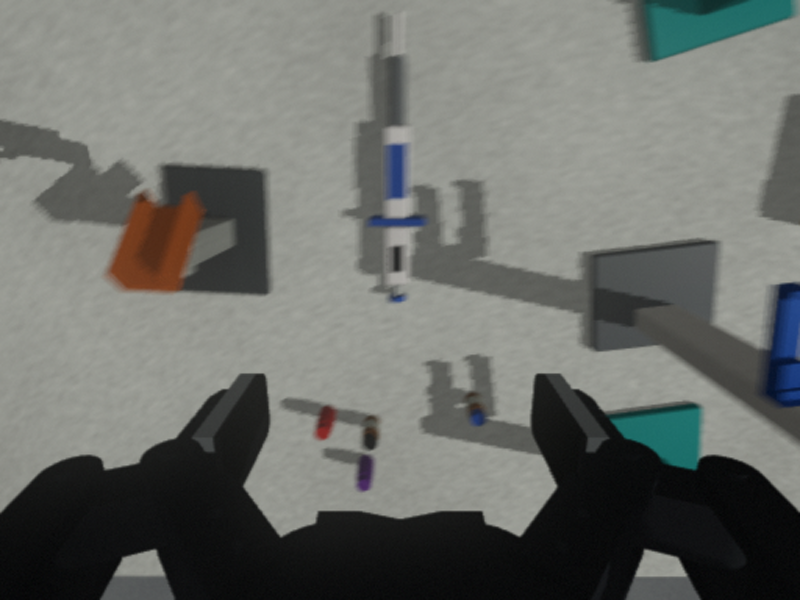

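Wrist view: the pipette runs from tip (400,13) to button (398,300), finger rest (368..426,221). The rest's upper end is at the bottom (150,280), and the red/purple vials are left alone.

Run:
```python
from fit import *
np.set_printoptions(precision=2,suppress=True)
c=np.load('wcal1.npy',allow_pickle=True).item()
k=lambda a:np.array(a)*.64-.2
top=k([(481.5,437),(461,327.5),(495,327),(478,277)])
w1=k([(400,12),(368,221.5),(426.5,221.5),(398,301)])
P=[[-180,0,0],[4,-28,0],[4,28,0],[88,0,0]]
Pt=[[-180,0,0],[4,28,0],[4,-28,0],[88,0,0]]
for o in ([(c,P,w1)],[(CAL['top'],Pt,top)],[(c,P,w1),(CAL['top'],Pt,top)]): print(*solve(15,[470,-24,0],o))
# rest wrist: outer top corners upper end + lower
q=.7071
Q=lambda s,y,n:[s*q-n*q,y,s*q+n*q]
rw=k([(106,277),(186,292),(139,193),(203,200)])
print(*solve(161,[500,-208,0],[(c,[Q(0,-21,3),Q(0,21,-19),Q(-78,-21,3),Q(-78,21,3)],rw)]))
```

```text
[474.94 -33.7   -0.  ] [[-0.16  0.92]
 [ 1.53 -0.49]
 [-0.4  -0.15]
 [-0.31 -0.36]]
[470.43 -26.09   0.01] [[-0.2  -0.09]
 [ 0.59 -0.09]
 [ 0.09 -0.17]
 [-0.44  0.37]]
[473.94 -32.47   0.  ] [[ 0.41  0.1 ]
 [ 2.31 -1.08]
 [ 0.4  -0.83]
 [ 0.56 -0.93]
 [ 1.38 -1.44]
 [ 3.02 -1.56]
 [ 2.52 -1.38]
 [ 2.37 -0.97]]
[ 504.23 -216.45   -0.04] [[ 2.33  0.23]
 [-3.06  1.94]
 [ 2.83 -0.26]
 [-4.05 -2.94]]
```

Run:
```python
from plan import *
from fit import *
show()
for i in range(2):
    im=grab_frame('wrist')
c=get_calibration('wrist');np.save('wcal2.npy',c,allow_pickle=True);cv2.imwrite('pics/w2.png',im)
T=np.array(c['world_to_cam']);print(-T[:3,:3].T@T[:3,3],T[2,:3]);show()
a=cv2.imread('pics/w1.png');b=cv2.resize(im,(800,600),interpolation=cv2.INTER_CUBIC)
print(cv2.phaseCorrelate(a[:350,:,1].astype(np.float32),b[:350,:,1].astype(np.float32)))
```

```text
{'clock': 3.35, 'qpos': [-0.06, 0.058, 1.783, -0.003, 1.299, -1.636], 'eef_pos': [493.171, -29.34, 330.223], 'tcp_rot': [-3.139, 0.001, -3.136], 'contact_force': [1.385, -3.358, 0.051], 'opening': 0.999}
[418.6390343  -26.71646062 472.95777202] [ 2.87749871e-01 -3.03335873e-04 -9.57705550e-01]
{'clock': 3.45, 'qpos': [-0.055, 0.056, 1.786, -0.0, 1.301, -1.627], 'eef_pos': [491.53, -25.465, 330.095], 'tcp_rot': [-3.142, -0.0, -3.141], 'contact_force': [-0.366, 0.104, -0.023], 'opening': 0.998}
((6.31049963476454, -2.802502415118255), 0.03502733272976345)
```

Run:
```python
from fit import *
np.set_printoptions(precision=2,suppress=True)
c=np.load('wcal2.npy',allow_pickle=True).item()
im=cv2.imread('pics/w2.png').astype(int)
m=((im[...,0]>im[...,2]+50)).astype(np.uint8);m[:, :200]=0;m[:,300:]=0
n,l,s,ce=cv2.connectedComponentsWithStats(m)
for i in range(1,n):
    if s[i,4]>8: print(s[i],ce[i])
rest=((im[...,2]>im[...,0]+50)&(im[...,2]>im[...,1]+30)).astype(np.uint8);rest[260:]=0;rest[:,200:]=0
q=.7071
Q=lambda s,y,n:[s*q-n*q,y,s*q+n*q]
def render(v):
    mm=np.zeros((384,512),np.uint8);r=R.from_euler('z',v[2]).as_matrix()
    for y0,y1,n0,n1 in((15,21,-19,3),(-21,-15,-19,3),(-21,21,-19,-15)):
        pts=np.array([Q(s,y,n) for s in(0,-78) for y in(y0,y1) for n in(n0,n1)])@r.T+[v[0],v[1],161]
        cv2.fillConvexPoly(mm,cv2.convexHull((pj(c,pts)*16).round().astype(np.int32)),1,shift=4)
    return mm
from scipy.optimize import minimize
f=lambda v:(render(v)!=rest).sum()/rest.sum()
x0=np.array([500,-208,0.])
r=minimize(f,x0,method='Nelder-Mead',options=dict(initial_simplex=x0+[[0,0,0],[6,0,0],[0,6,0],[0,0,.1]]));print(r.x,r.fun)
```

```text
[253  91  11  35 381] [258.01 107.82]
[241 139  35   4 140] [258.  140.5]
[256 189   7   3  19] [259. 190.]
[ 497.88 -207.88   -0.04] 0.06209523809523809
```

Run:
```python
from fit import *
np.set_printoptions(precision=2,suppress=True)
c=np.load('wcal2.npy',allow_pickle=True).item()
print(*solve(15,[470,-24,0],[(c,[[4,28,13],[4,-28,13],[88,0,4]],np.array([[275.9,140.5],[240.6,140.5],[259,190.5]]))]))
print(*solve(15,[470,-24,0],[(c,[[4,28,13],[4,-28,13],[88,0,4]],np.array([[275.9,140.5],[240.6,140.5],[259,190.5]])),(CAL['top'],[[4,28,13],[4,-28,13],[88,0,0]],np.array([(461,327.5),(495,327),(478,277)])*.64-.2)]))
from plan import *
N=np.array([472.5,-26,15]);
```

```text
[469.62 -23.11   0.01] [[ 0.76 -0.46]
 [-0.53  0.02]
 [-0.15  0.53]]
[469.81 -23.47   0.01] [[ 0.51 -0.21]
 [-0.78  0.03]
 [-0.7   0.65]
 [-0.09 -0.01]
 [-0.33 -0.  ]
 [-1.29  0.61]]
```

Run:
```python
from plan import *
t=tool(0.01,-np.radians(20)); z=t.apply([0,0,1]); g=np.array([511,-24,6.1+17.9]); T=g+19*z
c=plan(T-120*z,t,4,85); c=plan(T-20*z,t,4,85,c); c=plan(T,t,2,85,c)
```

```text
[[85, [-13.5, 0.4, 52.8], [0.02, 5.0, -0.13]], [85, [-18.1, 0.4, 51.4], [0.02, 5.0, -0.13]], [85, [-22.5, 0.4, 49.6], [0.02, 5.0, -0.13]], [85, [-26.7, 0.4, 47.5], [0.02, 5.0, -0.13]]]
[[85, [0.0, -0.0, 25.0], [0.0, 0.0, 0.0]], [85, [0.0, -0.0, 25.0], [0.0, 0.0, 0.0]], [85, [0.0, -0.0, 25.0], [0.0, 0.0, 0.0]], [85, [0.0, -0.0, 25.0], [0.0, 0.0, 0.0]]]
[[85, [0.0, 0.0, 10.0], [0.0, 0.0, 0.0]], [85, [0.0, 0.0, 10.0], [0.0, 0.0, 0.0]]]
```

>>> servo_tool:
  rows:
    - [85, [-13.5, 0.4, 52.8], [0, 5, -0.13]]
    - [85, [-18.1, 0.4, 51.4], [0, 5, -0.13]]
    - [85, [-22.5, 0.4, 49.6], [0, 5, -0.13]]
    - [85, [-26.7, 0.4, 47.5], [0, 5, -0.13]]
    - [85, [0, 0, 25], [0, 0, 0]]
    - [85, [0, 0, 25], [0, 0, 0]]
    - [85, [0, 0, 0], [0, 0, 0]]
    - [85, [0, 0, 0], [0, 0, 0]]

```text
clock: 4.45
eef_pos: [529.0, -21.4, 73.2]
tcp_rot: [3.14, -0.348, -3.128]
contact_force: [0.7, 0.8, -0.4]
opening: 0.999
```

Run:
```python
from plan import *
from fit import *
show()
c=get_calibration('wrist');im=grab_frame('wrist')
cv2.imwrite('pics/w3.png',cv2.resize(im,(800,600),interpolation=cv2.INTER_CUBIC))
for n,p in dict(grip=[511,-24,15],bar=[474,-24,30],button=[558,-24,15],barL=[474,4,30],barR=[474,-52,30]).items(): print(n,px('wrist',p)*800/512)
```

```text
{'clock': 4.45, 'qpos': [-0.034, 0.587, 1.708, -0.016, 1.193, -1.61], 'eef_pos': [529.0, -21.412, 73.227], 'tcp_rot': [3.14, -0.348, -3.128], 'contact_force': [0.654, 0.791, -0.364], 'opening': 0.999}
grip [397.71478504 324.4778825 ]
bar [398.76590849 242.91583121]
button [396.29854931 423.39647473]
barL [460.57467479 243.78809094]
barR [336.95898025 242.04359743]
```

View pics/w3.png

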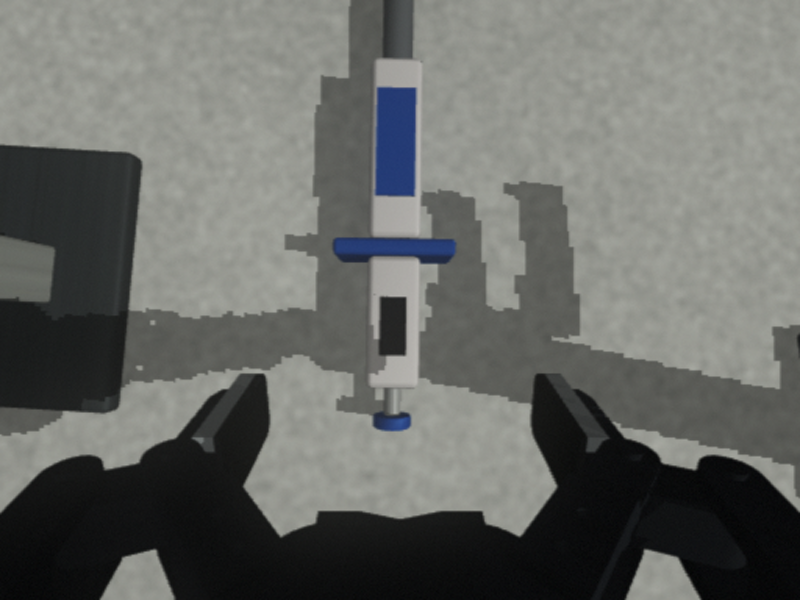

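Run:
```python
from plan import *
show()
t=tool(0.01,-np.radians(20)); z=t.apply([0,0,1]); g=np.array([511.5,-26,6.1+17.9]); T=g+19*z
c=plan(T-20*z,t,2,85); c=plan(T,t,2,85,c)
```

```text
{'clock': 4.5, 'qpos': [-0.034, 0.587, 1.708, -0.016, 1.193, -1.61], 'eef_pos': [529.29, -21.565, 73.51], 'tcp_rot': [3.14, -0.347, -3.128], 'contact_force': [-0.012, -0.503, -0.325], 'opening': 0.994}
[[85, [-0.0, -2.1, 25.8], [0.01, 0.07, 0.1]], [85, [-0.1, -2.1, 25.8], [0.01, 0.07, 0.1]]]
[[85, [0.0, 0.0, 10.0], [0.0, 0.0, 0.0]], [85, [0.0, 0.0, 10.0], [0.0, 0.0, 0.0]]]
```

>>> servo_tool:
  rows:
    - [85, [0, -2.1, 25.8], [0, 0, 0]]
    - [85, [0, -2.1, 25.8], [0, 0, 0]]
    - [85, [0, 0, 10], [0, 0, 0]]
    - [85, [0, 0, 10], [0, 0, 0]]
    - [10, [0, 0, 0], [0, 0, 0]]
    - [10, [0, 0, 0], [0, 0, 0]]
    - [10, [0, 0, 0], [0, 0, 0]]
    - [10, [0, 0, 0], [0, 0, 0]]
  force: 70

```text
clock: 5.5
eef_pos: [504.5, -26.3, 5.6]
tcp_rot: [3.14, -0.348, -3.128]
contact_force: [0.1, 1.4, 5.5]
opening: 0.268
```

>>> servo_tool:
  rows:
    - [10, [0, 0, 0], [0, 0, 0]]
    - [10, [0, 0, 0], [0, 0, 0]]
    - [10, [0, 0, 0], [0, 0, 0]]

```text
clock: 5.88
eef_pos: [504.5, -26.3, 5.5]
tcp_rot: [3.14, -0.348, -3.128]
contact_force: [1.5, 0.4, 5.4]
opening: 0.267
```

```bash
cat > pip.py <<'E'
from plan import *
def cur(): s=sense();return np.array(s['eef_pos']),R.from_euler('xyz',s['tcp_rot'])
def Rp(yaw,pitch): # pipette orientation, pitch up
    return R.from_euler('z',yaw)*R.from_euler('y',-pitch)
def hold(neck,Rpip): # tool->pipette transform
    p,r=cur(); return r.inv().apply(neck-p), r.inv()*Rpip
def goal(G,neck,Rpip): # tool pose for pipette pose
    rt=Rpip*G[1].inv(); return np.array(neck)-rt.apply(G[0]), rt
def pose(G):
    p,r=cur(); return p+r.apply(G[0]), r*G[1]
SEAT=np.array([499,-208,161.]);YR=-0.02
E
python3 - <<'E'
from pip import *
Rb=Rp(.01,0); g=np.array([511.5,-26.3,15]); G=hold(g-Rb.apply([41,0,0]),Rb)
np.save('G1.npy',np.r_[G[0],G[1].as_quat()])
p,r=cur();c=plan(p+[0,0,60],r,3,10)
Rr=Rp(YR,np.pi/4);n=Rr.apply([0,0,1]);u=Rr.apply([1,0,0])
N=SEAT+60*n+8*u; print(N)
w=goal(G,N+[0,120,20],Rr);c=plan(*w,8,10,c);w=goal(G,N,Rr);print(w[0],w[1].as_euler('xyz'));c=plan(*w,5,10,c)
E
```

```text
[[10, [6.8, 0.0, -18.8], [0.0, 0.0, 0.0]], [10, [6.8, 0.0, -18.8], [0.0, 0.0, 0.0]], [10, [6.8, 0.0, -18.8], [0.0, 0.0, 0.0]]]
[ 462.23780104 -207.26465797  209.08326112]
[[10, [9.2, -7.6, -20.7], [0.03, -5.62, 0.22]], [10, [7.1, -7.7, -21.5], [0.03, -5.62, 0.22]], [10, [4.9, -7.7, -22.1], [0.03, -5.62, 0.22]], [10, [2.7, -7.7, -22.5], [0.03, -5.62, 0.22]], [10, [0.4, -7.7, -22.6], [0.03, -5.62, 0.22]], [10, [-1.8, -7.8, -22.6], [0.03, -5.62, 0.22]], [10, [-4.1, -7.8, -22.3], [0.03, -5.62, 0.22]], [10, [-6.3, -7.7, -21.8], [0.03, -5.62, 0.22]]]
[ 492.9632216  -207.81717866  226.41058147] [-3.14067332  0.43760315  3.12511931]
[[10, [1.3, -24.0, 3.8], [0.0, 0.0, 0.0]], [10, [1.3, -24.0, 3.8], [0.0, 0.0, 0.0]], [10, [1.3, -24.0, 3.8], [0.0, 0.0, 0.0]], [10, [1.3, -24.0, 3.8], [0.0, 0.0, 0.0]], [10, [1.3, -24.0, 3.8], [0.0, 0.0, 0.0]]]
```

>>> servo_tool:
  rows:
    - [10, [6.8, 0, -18.8], [0, 0, 0]]
    - [10, [6.8, 0, -18.8], [0, 0, 0]]
    - [10, [6.8, 0, -18.8], [0, 0, 0]]
    - [10, [9.2, -7.6, -20.7], [0, -5.62, 0.22]]
    - [10, [7.1, -7.7, -21.5], [0, -5.62, 0.22]]
    - [10, [4.9, -7.7, -22.1], [0, -5.62, 0.22]]
    - [10, [2.7, -7.7, -22.5], [0, -5.62, 0.22]]
    - [10, [0.4, -7.7, -22.6], [0, -5.62, 0.22]]

```text
clock: 6.88
eef_pos: [496.5, -65.1, 179.9]
tcp_rot: [-3.141, 0.146, 3.136]
contact_force: [0.6, -0.4, -0.8]
opening: 0.267
```

>>> servo_tool:
  rows:
    - [10, [-1.8, -7.8, -22.6], [0, -5.62, 0.22]]
    - [10, [-4.1, -7.8, -22.3], [0, -5.62, 0.22]]
    - [10, [-6.3, -7.7, -21.8], [0, -5.62, 0.22]]
    - [10, [1.3, -24, 3.8], [0, 0, 0]]
    - [10, [1.3, -24, 3.8], [0, 0, 0]]
    - [10, [1.3, -24, 3.8], [0, 0, 0]]
    - [10, [1.3, -24, 3.8], [0, 0, 0]]
    - [10, [1.3, -24, 3.8], [0, 0, 0]]

```text
clock: 7.88
eef_pos: [492.2, -208.6, 226.4]
tcp_rot: [3.139, 0.436, 3.124]
contact_force: [0.8, 0.2, -0.6]
opening: 0.267
```

>>> servo_tool:
  rows:
    - [10, [0, 0, 0], [0, 0, 0]]
    - [10, [0, 0, 0], [0, 0, 0]]
    - [10, [0, 0, 0], [0, 0, 0]]

```text
clock: 8.25
eef_pos: [492.4, -207.3, 225.8]
tcp_rot: [3.138, 0.436, 3.124]
contact_force: [-0.1, -0.6, -1.4]
opening: 0.268
```

```bash
cat >> pip.py <<'E'
def load(f): a=np.load(f);return a[:3],R.from_quat(a[3:])
E
cat > tiles.py <<'E'
from fit import *
from pip import *
def tiles(fn,spec): # spec: list of (cam,x,y,w) -> 400x300 tiles of w x 3w/4; returns list
    ims={}; out=[]
    for cam,x,y,w_ in spec:
        if cam not in ims: ims[cam]=(get_calibration(cam),grab_frame(cam))
        out.append(cv2.resize(ims[cam][1][y:y+w_*3//4,x:x+w_],(400,300),interpolation=cv2.INTER_CUBIC))
    while len(out)%2: out.append(np.zeros_like(out[0]))
    cv2.imwrite('pics/'+fn,np.vstack([np.hstack(out[i:i+2]) for i in range(0,len(out),2)]));return ims
E
python3 - <<'E'
from tiles import *
np.set_printoptions(precision=1,suppress=True)
show();G=load('G1.npy');N,Rr=pose(G);print(N,Rr.apply([1,0,0]))
ims=tiles('a1.png',[('scene',110,100,120),('top',330,150,120),('wrist',0,0,512)])
pts={'tip':[-180,0,0],'btn':[88,0,0],'barL':[4,28,0],'barR':[4,-28,0]}
for k,v in pts.items(): print(k,[((pj(CAL[c],(N+Rr.apply(v))[None])[0]-o)*400/120+.0) for c,o in(('scene',(110,100)),('top',(330,150)))])
E
```

```text
{'clock': 8.25, 'qpos': [-0.538, 0.048, 2.117, 0.371, 0.628, -2.355], 'eef_pos': [492.428, -207.275, 225.755], 'tcp_rot': [3.138, 0.436, 3.124], 'contact_force': [-0.113, -0.608, -1.388], 'opening': 0.268}
[ 461.7 -206.7  208.5] [ 0.7 -0.   0.7]
tip [array([262.6,  88.2]), array([173.5, 384.5])]
btn [array([66.5, 72.6]), array([261.7, 102.5])]
barL [array([171.1,  90.2]), array([186.1, 202.9])]
barR [array([107.2,  66.7]), array([274.1, 204.1])]
```

View pics/a1.png

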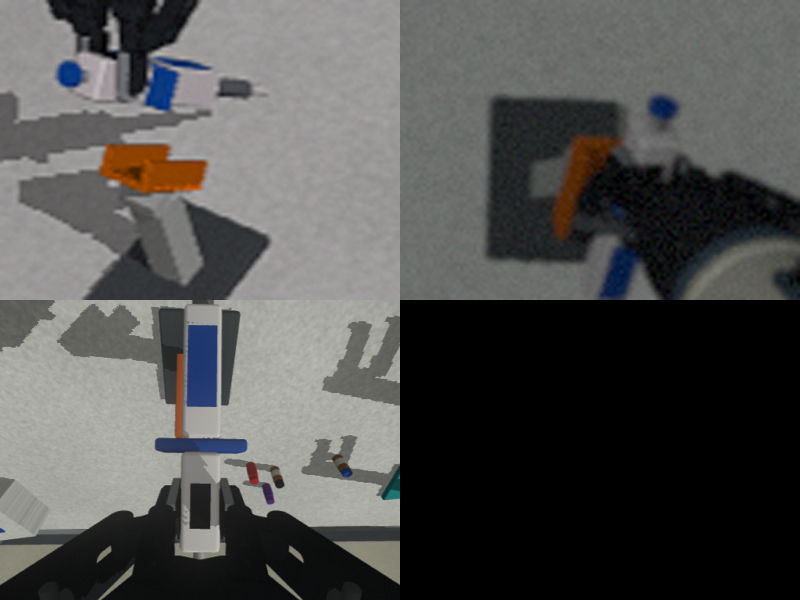

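Run:
```python
from tiles import *
np.set_printoptions(precision=1,suppress=True)
c=get_calibration('wrist');im=grab_frame('wrist');cv2.imwrite('pics/w4.png',im)
q=.7071
Q=lambda s,y,n:[s*q-n*q,y,s*q+n*q]
I=im.astype(int);m=((I[...,2]>I[...,0]+50)&(I[...,2]>I[...,1]+30))
for r in range(75,180,15):
    x=np.nonzero(m[r,150:350])[0]+150; print(r,x.min() if len(x) else None,x.max() if len(x) else None)
r=R.from_euler('z',YR)
for y in(-21,21): print(y,[pj(c,(SEAT+r.apply(Q(s,y,3)))[None])[0] for s in(0,-40,-78)],[pj(c,(SEAT+r.apply(Q(s,y,-19)))[None])[0] for s in(0,-40,-78)])
N,Rr=pose(load('G1.npy'))
for v in([4,28,15],[4,-28,15],[-85,12,15],[-85,-12,15],[0,-12,15],[0,12,15]): print(v,pj(c,(N+Rr.apply(v))[None])[0])
# handle/bar measured
b=(I[...,0]>I[...,2]+40)
for rr in (183,187,190): x=np.nonzero(b[rr,150:350])[0]+150;print('bar',rr,x.min() if len(x) else 0,x.max() if len(x) else 0)
```

```text
75 227 233
90 226 233
105 226 233
120 226 233
135 225 232
150 225 232
165 225 232
-21 [array([227.4, 175.9]), array([227.8, 121. ]), array([228.2,  69.9])] [array([230. , 178.8]), array([230.3, 129. ]), array([230.7,  82.7])]
21 [array([285.9, 176. ]), array([285.7, 121.2]), array([285.5,  70.1])] [array([282.9, 178.9]), array([282.7, 129.2]), array([282.6,  82.9])]
[4, 28, 15] [318.1 184. ]
[4, -28, 15] [198.2 183.5]
[-85, 12, 15] [283.6   0.6]
[-85, -12, 15] [234.1   0.4]
[0, -12, 15] [232.6 175.1]
[0, 12, 15] [283.9 175.3]
bar 183 200 315
bar 187 200 315
bar 190 201 315
```

```bash
sed -i 's/^SEAT=.*/SEAT=np.array([499,-209,161.]);YR=-0.025/' pip.py
python3 - <<'E'
from pip import *
G=load('G1.npy');Rr=Rp(YR,np.pi/4);n=Rr.apply([0,0,1]);u=Rr.apply([1,0,0])
c=plan(*goal(G,SEAT+30*n+8*u,Rr),3,10);c=plan(*goal(G,SEAT+3*n+8*u,Rr),3,10,c)
c=plan(*goal(G,SEAT+3*n+0*u,Rr),2,10,c)
E
```

```text
[[10, [-3.7, -0.5, 9.2], [0.11, -0.04, 0.07]], [10, [-3.7, -0.4, 9.2], [0.11, -0.04, 0.07]], [10, [-3.7, -0.4, 9.2], [0.11, -0.04, 0.07]]]
[[10, [-3.1, -0.0, 8.5], [0.0, 0.0, 0.0]], [10, [-3.1, -0.0, 8.5], [0.0, 0.0, 0.0]], [10, [-3.1, -0.0, 8.5], [0.0, 0.0, 0.0]]]
[[10, [3.8, 0.0, 1.4], [0.0, 0.0, 0.0]], [10, [3.8, 0.0, 1.4], [0.0, 0.0, 0.0]]]
```

>>> servo_tool:
  rows:
    - [10, [-3.7, -0.6, 9.2], [0.1, 0, 0.07]]
    - [10, [-3.7, -0.6, 9.2], [0.1, 0, 0.07]]
    - [10, [-3.7, -0.6, 9.2], [0.1, 0, 0.07]]
    - [10, [-3.1, 0, 8.5], [0, 0, 0]]
    - [10, [-3.1, 0, 8.5], [0, 0, 0]]
    - [10, [-3.1, 0, 8.5], [0, 0, 0]]
    - [10, [0, 0, 0], [0, 0, 0]]
    - [10, [0, 0, 0], [0, 0, 0]]

```text
clock: 9.45
eef_pos: [533.3, -210.8, 185.9]
tcp_rot: [-3.141, 0.436, 3.119]
contact_force: [-0.4, 0.2, -1.6]
opening: 0.267
```

Run:
```python
from tiles import *
np.set_printoptions(precision=1,suppress=True)
show();G=load('G1.npy');N,Rr=pose(G);print(N-SEAT)
ims=tiles('a2.png',[('scene',110,100,120),('wrist',150,20,220)])
```

```text
{'clock': 9.45, 'qpos': [-0.493, 0.167, 2.088, 0.39, 0.527, -2.345], 'eef_pos': [533.322, -210.767, 185.891], 'tcp_rot': [-3.141, 0.436, 3.119], 'contact_force': [-0.433, 0.203, -1.581], 'opening': 0.267}
[ 3.6 -1.   7.6]
```

View pics/a2.png

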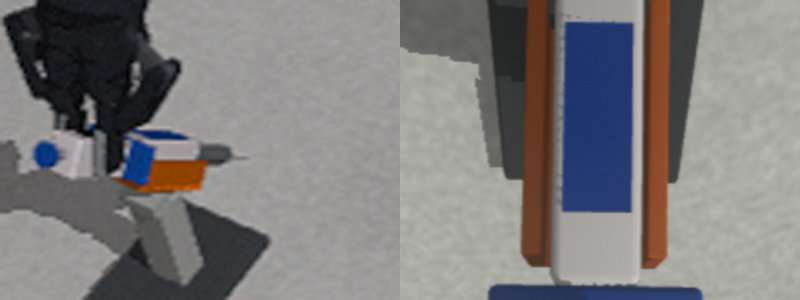

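Run:
```python
from pip import *
G=load('G1.npy');N,Rr=pose(G);n=Rr.apply([0,0,1]);u=Rr.apply([1,0,0])
c=plan(*goal(G,N-2*n,Rr),1,10);c=plan(*goal(G,N-2*n-7*u,Rr),3,10,c)
```

```text
[[10, [-0.7, -0.0, 1.9], [-0.0, 0.0, 0.0]]]
[[10, [2.2, 0.0, 0.8], [0.0, 0.0, 0.0]], [10, [2.2, 0.0, 0.8], [0.0, 0.0, 0.0]], [10, [2.2, 0.0, 0.8], [0.0, 0.0, 0.0]]]
```

>>> servo_tool:
  rows:
    - [10, [-0.7, 0, 1.9], [0, 0, 0]]
    - [10, [2.2, 0, 0.8], [0, 0, 0]]
    - [10, [2.2, 0, 0.8], [0, 0, 0]]
    - [10, [2.2, 0, 0.8], [0, 0, 0]]
    - [10, [0, 0, 0], [0, 0, 0]]
    - [10, [0, 0, 0], [0, 0, 0]]

```text
clock: 10.3
eef_pos: [529.5, -210.7, 179.3]
tcp_rot: [-3.141, 0.435, 3.119]
contact_force: [-1.9, -2.1, 1.6]
opening: 0.271
```

>>> servo_tool:
  rows:
    - [10, [1.0, 0, 0.4], [0, 0, 0]]
    - [10, [0, 0, 0], [0, 0, 0]]

```text
clock: 10.55
eef_pos: [529.5, -210.7, 179.1]
tcp_rot: [-3.141, 0.436, 3.119]
contact_force: [-1.8, 0.4, 6.4]
opening: 0.267
```

>>> servo_tool:
  rows:
    - [28, [0, 0, 0], [0, 0, 0]]
    - [34, [0, 0, 0], [0, 0, 0]]
    - [45, [0, 0, 0], [0, 0, 0]]
    - [60, [0, 0, 0], [0, 0, 0]]
    - [60, [0, 0, 0], [0, 0, 0]]
    - [60, [0, 0, 0], [0, 0, 0]]
    - [60, [0, 0, 0], [0, 0, 0]]
    - [60, [0, 0, 0], [0, 0, 0]]

```text
clock: 11.55
eef_pos: [529.1, -210.7, 178.7]
tcp_rot: [-3.141, 0.436, 3.119]
contact_force: [-0.2, -0.2, 0.9]
opening: 0.703
```

Run:
```python
from tiles import *
np.set_printoptions(precision=1,suppress=True)
show();G=load('G1.npy');N,Rr=pose(G);print(N-SEAT)
ims=tiles('a3.png',[('scene',110,100,120),('wrist',150,20,220)])
t=tool(YR,-np.radians(15));z=t.apply([0,0,1]);Rr=Rp(YR,np.pi/4)
p,r=cur();c=plan(p-70*r.apply([0,0,1]),r,3,75)
g=SEAT+Rr.apply([41,0,0]);T=g+19*z;print(T)
c=plan(T-60*z,t,5,75,c);c=plan(T,t,4,75,c)
```

```text
{'clock': 11.55, 'qpos': [-0.498, 0.173, 2.101, 0.406, 0.51, -2.366], 'eef_pos': [529.137, -210.681, 178.741], 'tcp_rot': [-3.141, 0.436, 3.119], 'contact_force': [-0.207, -0.185, 0.872], 'opening': 0.703}
[-0.6 -0.9  0.5]
[[75, [-0.0, -0.0, -23.3], [0.0, 0.0, 0.0]], [75, [-0.0, -0.0, -23.3], [0.0, 0.0, 0.0]], [75, [-0.0, -0.0, -23.3], [0.0, 0.0, 0.0]]]
[ 523.1 -209.6  171.6]
[[75, [-6.0, 0.2, 5.6], [-0.0, 7.99, 0.03]], [75, [-6.7, 0.2, 4.7], [-0.0, 7.99, 0.03]], [75, [-7.3, 0.2, 3.7], [-0.0, 7.99, 0.03]], [75, [-7.8, 0.2, 2.7], [-0.0, 7.99, 0.03]], [75, [-8.0, 0.2, 1.5], [-0.0, 7.99, 0.03]]]
[[75, [0.0, -0.0, 15.0], [0.0, 0.0, 0.0]], [75, [0.0, -0.0, 15.0], [0.0, 0.0, 0.0]], [75, [0.0, -0.0, 15.0], [0.0, 0.0, 0.0]], [75, [0.0, -0.0, 15.0], [0.0, 0.0, 0.0]]]
```

View pics/a3.png

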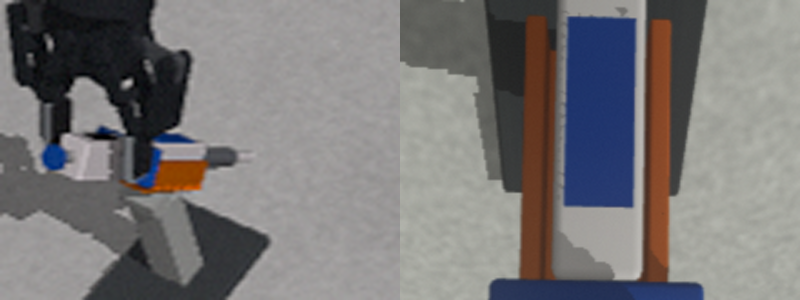

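Released and home: finger rest against the trough end, handle centred between the walls. Now back off and regrasp at a steeper angle.

Run:
```python
from pip import *
G=load('G1.npy');N,Rr=pose(G);N=np.r_[SEAT[0],N[1],SEAT[2]];print(N)
yaw=np.arctan2(*Rr.apply([1,0,0])[[1,0]]);print(yaw)
Rr=Rp(yaw,np.pi/4);np.save('N2.npy',np.r_[N,yaw])
t=tool(yaw,-np.radians(10));z=t.apply([0,0,1])
p,r=cur();c=plan(p-70*r.apply([0,0,1]),r,2,75)
T=N+Rr.apply([41,0,0])+19*z;print(T)
c=plan(T-70*z,t,4,75,c);c=plan(T-15*z,t,2,75,c);c=plan(T,t,1,75,c)
```

```text
[ 499.         -209.93134888  161.        ]
-0.02614586338104774
[[75, [-0.0, -0.0, -35.0], [0.0, 0.0, 0.0]], [75, [-0.0, -0.0, -35.0], [0.0, 0.0, 0.0]]]
[ 524.68328153 -210.60301351  171.28003072]
[[75, [-8.2, -0.0, 4.4], [0.0, 8.74, 0.05]], [75, [-8.8, -0.0, 3.1], [0.0, 8.74, 0.05]], [75, [-9.2, -0.0, 1.7], [0.0, 8.74, 0.05]], [75, [-9.3, -0.0, 0.3], [0.0, 8.74, 0.05]]]
[[75, [-0.0, 0.0, 27.5], [0.0, 0.0, 0.0]], [75, [-0.0, 0.0, 27.5], [0.0, 0.0, 0.0]]]
[[75, [0.0, -0.0, 15.0], [0.0, 0.0, 0.0]]]
```

>>> servo_tool:
  rows:
    - [75, [0, 0, -35], [0, 0, 0]]
    - [75, [0, 0, -35], [0, 0, 0]]
    - [75, [-8.2, 0, 4.4], [0, 8.74, 0.05]]
    - [75, [-8.8, 0, 3.1], [0, 8.74, 0.05]]
    - [75, [-9.2, 0, 1.7], [0, 8.74, 0.05]]
    - [75, [-9.3, 0, 0.3], [0, 8.74, 0.05]]
    - [75, [0, 0, 0], [0, 0, 0]]
    - [75, [0, 0, 0], [0, 0, 0]]

```text
clock: 12.65
eef_pos: [536.3, -210.6, 239.6]
tcp_rot: [3.141, -0.174, 3.116]
contact_force: [-0.1, -0.2, -0.3]
opening: 0.878
```

Run:
```python
from tiles import *
np.set_printoptions(precision=1,suppress=True)
show();a=np.load('N2.npy');N=a[:3];Rr=Rp(a[3],np.pi/4)
ims=tiles('a4.png',[('scene',110,100,120),('wrist',0,0,512)])
c=ims['wrist'][0]
for k,v in {'barL':[4,28,15],'barR':[4,-28,15],'headtopL':[68,12,15],'headtopR':[68,-12,15],'btn':[88,0,0]}.items(): print(k,pj(c,(N+Rr.apply(v))[None])[0]*400/512+[400,0])
t=tool(a[3],-np.radians(10));z=t.apply([0,0,1])
T=N+Rr.apply([41,0,0])+19*z;print(T)
c=plan(T-15*z,t,3,75);c=plan(T,t,1,75,c)
```

```text
{'clock': 12.65, 'qpos': [-0.345, 0.362, 1.614, -0.055, 1.332, -1.873], 'eef_pos': [536.334, -210.65, 239.557], 'tcp_rot': [3.141, -0.174, 3.116], 'contact_force': [-0.135, -0.201, -0.3], 'opening': 0.878}
barL [630.1 123.7]
barR [572.  123.6]
headtopL [616.4 182. ]
headtopR [586.1 181.9]
btn [601.2 213.8]
[ 524.7 -210.6  171.3]
[[75, [-0.3, -0.0, 18.3], [0.0, 0.02, -0.0]], [75, [-0.3, -0.0, 18.3], [0.0, 0.02, -0.0]], [75, [-0.3, -0.0, 18.3], [0.0, 0.02, -0.0]]]
[[75, [0.0, -0.0, 15.0], [0.0, 0.0, 0.0]]]
```

View pics/a4.png

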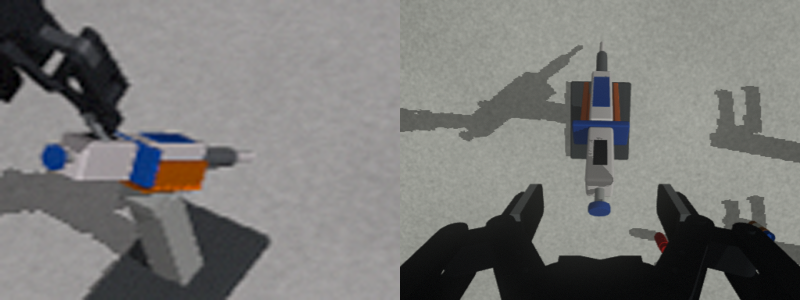

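The pipette lies home untouched in the rest: scene tile bar at (145,160), wrist tile bar at x 572–629 as predicted. Now grasp it.

>>> servo_tool:
  rows:
    - [75, [-0.3, 0, 18.3], [0, 0, 0]]
    - [75, [-0.3, 0, 18.3], [0, 0, 0]]
    - [75, [-0.3, 0, 18.3], [0, 0, 0]]
    - [75, [0, 0, 15], [0, 0, 0]]
    - [75, [0, 0, 0], [0, 0, 0]]
    - [10, [0, 0, 0], [0, 0, 0]]
    - [10, [0, 0, 0], [0, 0, 0]]
    - [10, [0, 0, 0], [0, 0, 0]]
  force: 70

```text
clock: 13.75
eef_pos: [526.1, -210.5, 171.8]
tcp_rot: [3.142, -0.173, 3.115]
contact_force: [-1.7, 1.5, 4.6]
opening: 0.267
```

>>> servo_tool:
  rows:
    - [10, [0, 0, 0], [0, 0, 0]]
    - [10, [0, 0, 0], [0, 0, 0]]
    - [10, [0, 0, 0], [0, 0, 0]]
    - [10, [0, 0, 0], [0, 0, 0]]

```text
clock: 14.25
eef_pos: [526.1, -210.5, 171.9]
tcp_rot: [3.142, -0.173, 3.115]
contact_force: [1.1, 1.8, 5.7]
opening: 0.271
```

```bash
cat >> pip.py <<'E'
STAND=np.array([515,246,210.]);YS=0.12
E
python3 - <<'E'
from pip import *
a=np.load('N2.npy');N=a[:3];Rr=Rp(a[3],np.pi/4);G=hold(N,Rr);np.save('G2.npy',np.r_[G[0],G[1].as_quat()])
n=Rr.apply([0,0,1]);u=Rr.apply([1,0,0])
c=plan(*goal(G,N+6*u+2*n,Rr),1,10);c=plan(*goal(G,N+6*u+80*n,Rr),4,10,c)
Ru=Rp(YS,np.pi/2)
h=np.array([np.cos(YS),np.sin(YS),0]);E=STAND-75*h+[0,0,30];print(E)
c=plan(*goal(G,E,Ru),20,10,c);print(c[0],c[1].as_euler('xyz'))
E
```

```text
[[10, [-1.8, 0.0, -6.1], [-0.0, -0.0, -0.0]]]
[[10, [16.0, 0.0, -11.2], [0.0, 0.0, 0.0]], [10, [16.0, 0.0, -11.2], [0.0, 0.0, 0.0]], [10, [16.0, 0.0, -11.2], [0.0, 0.0, 0.0]], [10, [16.0, 0.0, -11.2], [0.0, 0.0, 0.0]]]
[440.53935231 237.02158445 240.        ]
[[10, [1.9, 22.3, -1.4], [-0.09, -2.25, -0.42]], [10, [1.7, 22.4, -1.4], [-0.09, -2.25, -0.42]], [10, [1.5, 22.4, -1.5], [-0.09, -2.25, -0.42]], [10, [1.3, 22.4, -1.5], [-0.09, -2.25, -0.42]], [10, [1.1, 22.4, -1.5], [-0.09, -2.25, -0.42]], [10, [0.8, 22.4, -1.5], [-0.09, -2.25, -0.42]], [10, [0.6, 22.4, -1.5], [-0.09, -2.25, -0.42]], [10, [0.4, 22.4, -1.5], [-0.09, -2.25, -0.42]], [10, [0.2, 22.4, -1.4], [-0.09, -2.25, -0.42]], [10, [-0.0, 22.4, -1.4], [-0.09, -2.25, -0.42]], [10, [-0.3, 22.4, -1.4], [-0.09, -2.25, -0.42]], [10, [-0.5, 22.4, -1.3], [-0.09, -2.25, -0.42]], [10, [-0.7, 22.4, -1.2], [-0.09, -2.25, -0.42]], [10, [-0.9, 22.4, -1.2], [-0.09, -2.25, -0.42]], [10, [-1.1, 22.4, -1.1], [-0.09, -2.25, -0.42]], [10, [-1.3, 22.4, -1.0], [-0.09, -2.25, -0.42]], [10, [-1.5, 22.4, -0.9], [-0.09, -2.25, -0.42]], [10, [-1.7, 22.4, -0.8], [-0.09, -2.25, -0.42]], [10, [-1.9, 22.4, -0.7], [-0.09, -2.25, -0.42]], [10, [-2.1, 22.4, -0.6], [-0.09, -2.25, -0.42]]]
[451.94180139 238.51513442 266.85295617] [ 3.14153198  0.61214474 -3.02159861]
```

>>> servo_tool:
  rows:
    - [10, [-1.8, 0, -6.1], [0, 0, 0]]
    - [10, [16, 0, -11.2], [0, 0, 0]]
    - [10, [16, 0, -11.2], [0, 0, 0]]
    - [10, [16, 0, -11.2], [0, 0, 0]]
    - [10, [16, 0, -11.2], [0, 0, 0]]
    - [10, [1.9, 22.3, -1.4], [-0.1, -2.25, -0.42]]
    - [10, [1.7, 22.4, -1.4], [-0.1, -2.25, -0.42]]
    - [10, [1.5, 22.4, -1.5], [-0.1, -2.25, -0.42]]

```text
clock: 15.25
eef_pos: [469.3, -141.5, 238.0]
tcp_rot: [3.134, -0.055, 3.137]
contact_force: [0.7, 0.2, -2.1]
opening: 0.274
```

>>> servo_tool:
  rows:
    - [10, [1.3, 22.4, -1.5], [-0.1, -2.25, -0.42]]
    - [10, [1.1, 22.4, -1.5], [-0.1, -2.25, -0.42]]
    - [10, [0.8, 22.4, -1.5], [-0.1, -2.25, -0.42]]
    - [10, [0.6, 22.4, -1.5], [-0.1, -2.25, -0.42]]
    - [10, [0.4, 22.4, -1.5], [-0.1, -2.25, -0.42]]
    - [10, [0.2, 22.4, -1.4], [-0.1, -2.25, -0.42]]
    - [10, [0, 22.4, -1.4], [-0.1, -2.25, -0.42]]
    - [10, [-0.3, 22.4, -1.4], [-0.1, -2.25, -0.42]]

```text
clock: 16.25
eef_pos: [460.4, 37.2, 251.8]
tcp_rot: [3.125, 0.26, -3.091]
contact_force: [0.0, -0.0, -1.9]
opening: 0.27
```

>>> servo_tool:
  rows:
    - [10, [-0.5, 22.4, -1.3], [-0.1, -2.25, -0.42]]
    - [10, [-0.7, 22.4, -1.2], [-0.1, -2.25, -0.42]]
    - [10, [-0.9, 22.4, -1.2], [-0.1, -2.25, -0.42]]
    - [10, [-1.1, 22.4, -1.1], [-0.1, -2.25, -0.42]]
    - [10, [0, 0, 0], [0, 0, 0]]

```text
clock: 16.88
eef_pos: [455.6, 126.8, 258.4]
tcp_rot: [3.128, 0.416, -3.06]
contact_force: [-0.6, -0.2, -1.6]
opening: 0.271
```

Run:
```python
from pip import *
show();G=load('G2.npy');print(pose(G)[0],pose(G)[1].apply([1,0,0]))
h=np.array([np.cos(YS),np.sin(YS),0]);E=STAND-75*h+[0,0,30]
c=plan(*goal(G,E,Rp(YS,np.pi/2)),6,10)
```

```text
{'clock': 16.875, 'qpos': [0.331, -0.125, 2.19, -0.139, 0.674, -1.233], 'eef_pos': [455.621, 126.846, 258.377], 'tcp_rot': [3.128, 0.416, -3.06], 'contact_force': [-0.592, -0.22, -1.579], 'opening': 0.271}
[439.15650367 125.59147927 234.27981522] [0.19518716 0.0048327  0.98075411]
[[10, [-1.4, 18.6, -0.7], [-0.05, -1.87, -0.33]], [10, [-1.5, 18.6, -0.6], [-0.05, -1.87, -0.33]], [10, [-1.7, 18.6, -0.5], [-0.05, -1.87, -0.33]], [10, [-1.8, 18.6, -0.5], [-0.05, -1.87, -0.33]], [10, [-1.9, 18.6, -0.4], [-0.05, -1.87, -0.33]], [10, [-2.0, 18.6, -0.3], [-0.05, -1.87, -0.33]]]
```

>>> servo_tool:
  rows:
    - [10, [-1.4, 18.6, -0.7], [-0.05, -1.87, -0.33]]
    - [10, [-1.5, 18.6, -0.6], [-0.05, -1.87, -0.33]]
    - [10, [-1.7, 18.6, -0.5], [-0.05, -1.87, -0.33]]
    - [10, [-1.8, 18.6, -0.5], [-0.05, -1.87, -0.33]]
    - [10, [-1.9, 18.6, -0.4], [-0.05, -1.87, -0.33]]
    - [10, [-2, 18.6, -0.3], [-0.05, -1.87, -0.33]]
    - [10, [0, 0, 0], [0, 0, 0]]
    - [10, [0, 0, 0], [0, 0, 0]]

```text
clock: 17.88
eef_pos: [453.4, 237.0, 266.6]
tcp_rot: [-3.141, 0.611, -3.025]
contact_force: [-0.4, -0.1, -0.4]
opening: 0.272
```

Run:
```python
from tiles import *
np.set_printoptions(precision=1,suppress=True)
show();G=load('G2.npy');N,Rr=pose(G);print(N,Rr.apply([1,0,0]),Rr.apply([0,0,1]))
ims=tiles('a5.png',[('scene',260,120,120),('top',140,140,120),('wrist',100,0,340)])
W=ims['wrist'][0]
pts={'tip':[-180,0,0],'btn':[88,0,0],'barL':[4,28,0],'barR':[4,-28,0]}
for k,v in pts.items():
    P=(N+Rr.apply(v))[None];print(k,(pj(CAL['scene'],P)[0]-(260,120))*400/120,(pj(CAL['top'],P)[0]-(140,140))*400/120+[400,0],(pj(W,P)[0]-(100,0))*400/340+[0,300])
r=R.from_euler('z',YS)
for v in([-27,31,6],[-27,15,6],[-27,-15,6],[-27,-31,6],[0,15,0],[0,-15,0]):
    P=(STAND+r.apply(v))[None];print(v,(pj(CAL['scene'],P)[0]-(260,120))*400/120,(pj(CAL['top'],P)[0]-(140,140))*400/120+[400,0],(pj(W,P)[0]-(100,0))*400/340+[0,300])
```

```text
{'clock': 17.875, 'qpos': [0.688, -0.092, 2.223, -0.618, 0.566, -0.546], 'eef_pos': [453.388, 237.042, 266.643], 'tcp_rot': [-3.141, 0.611, -3.025], 'contact_force': [-0.378, -0.066, -0.377], 'opening': 0.272}
[441.9 235.6 239.8] [0. 0. 1.] [-1.  -0.1  0. ]
tip [202.8 313. ] [615.9 273.9] [184.6 349.5]
btn [254.7  67.6] [538.6 277.5] [186.4 736.3]
barL [279.5 168.8] [524.  281.6] [243.9 530.3]
barR [192.2 147.7] [612.3 270.7] [127.  530.3]
[-27, 31, 6] [265.2 254.2] [518.6 210.5] [236.3 539.6]
[-27, 15, 6] [239.9 247.9] [543.  207.3] [211.2 539.6]
[-27, -15, 6] [193.1 236.1] [588.6 201.5] [164.2 539.6]
[-27, -31, 6] [168.4 229.9] [613.  198.4] [139.1 539.7]
[0, 15, 0] [229.4 287.6] [540.2 166.9] [208.5 554.8]
[0, -15, 0] [182.1 275.4] [585.5 161. ] [166.3 554.8]
```

View pics/a5.png

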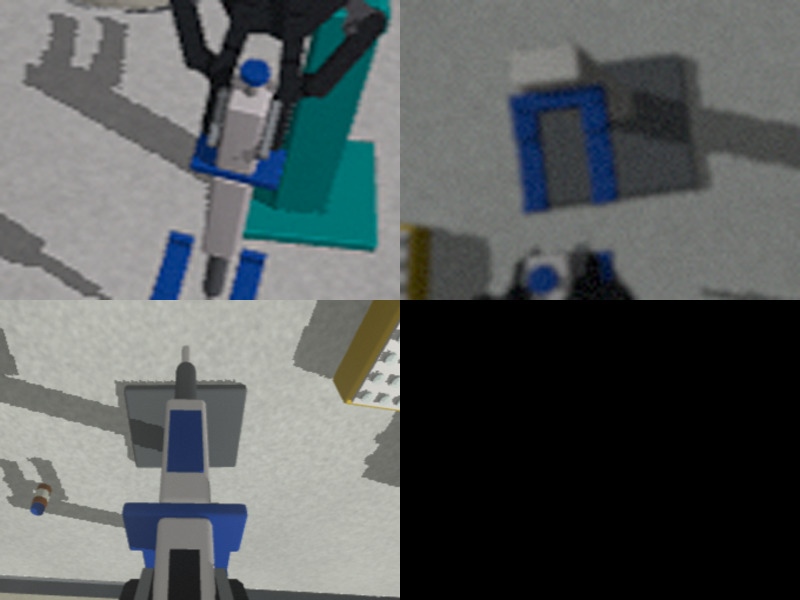

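Run:
```python
from pip import *
G=load('G2.npy');Ru=Rp(YS,np.pi/2)
h=np.array([np.cos(YS),np.sin(YS),0])
c=plan(*goal(G,STAND-60*h+[0,0,20],Ru),2,10)
c=plan(*goal(G,STAND+[0,0,16],Ru),5,10,c)
print(c[0])
```

```text
[[10, [-2.7, 0.8, 7.9], [-0.06, -0.02, -0.09]], [10, [-2.7, 0.8, 7.9], [-0.06, -0.02, -0.09]]]
[[10, [-9.4, -0.0, 7.6], [0.0, 0.0, 0.0]], [10, [-9.4, -0.0, 7.6], [0.0, 0.0, 0.0]], [10, [-9.4, -0.0, 7.6], [0.0, 0.0, 0.0]], [10, [-9.4, -0.0, 7.6], [0.0, 0.0, 0.0]], [10, [-9.4, -0.0, 7.6], [0.0, 0.0, 0.0]]]
[526.40244908 247.49354996 252.85295617]
```

>>> servo_tool:
  rows:
    - [10, [-2.7, 0.8, 7.9], [-0.06, 0, -0.09]]
    - [10, [-2.7, 0.8, 7.9], [-0.06, 0, -0.09]]
    - [10, [-9.4, 0, 7.6], [0, 0, 0]]
    - [10, [-9.4, 0, 7.6], [0, 0, 0]]
    - [10, [-9.4, 0, 7.6], [0, 0, 0]]
    - [10, [-9.4, 0, 7.6], [0, 0, 0]]
    - [10, [-9.4, 0, 7.6], [0, 0, 0]]
    - [10, [0, 0, 0], [0, 0, 0]]

```text
clock: 19.02
eef_pos: [527.3, 248.5, 252.6]
tcp_rot: [3.141, 0.612, -3.021]
contact_force: [-1.0, -0.8, -1.6]
opening: 0.269
```

Run:
```python
from tiles import *
np.set_printoptions(precision=1,suppress=True)
show();G=load('G2.npy');N,Rr=pose(G);print(N-STAND,Rr.apply([1,0,0]))
ims=tiles('a6.png',[('scene',280,160,80),('wrist',100,50,340)])
c=plan(*goal(G,STAND+[0,0,4],Rp(YS,np.pi/2)),3,10)
c=plan(*goal(G,STAND+[0,0,0],Rp(YS,np.pi/2)),2,10,c)
```

```text
{'clock': 19.025, 'qpos': [0.592, 0.047, 2.126, -0.596, 0.483, -0.635], 'eef_pos': [527.29, 248.525, 252.607], 'tcp_rot': [3.141, 0.612, -3.021], 'contact_force': [-0.977, -0.849, -1.614], 'opening': 0.269}
[ 0.9  1.  15.8] [ 0. -0.  1.]
[[10, [2.2, -0.3, 3.2], [0.01, -0.01, 0.01]], [10, [2.2, -0.3, 3.2], [0.01, -0.01, 0.01]], [10, [2.2, -0.3, 3.2], [0.01, -0.01, 0.01]]]
[[10, [1.1, -0.0, 1.6], [0.0, 0.0, 0.0]], [10, [1.1, -0.0, 1.6], [0.0, 0.0, 0.0]]]
```

View pics/a6.png

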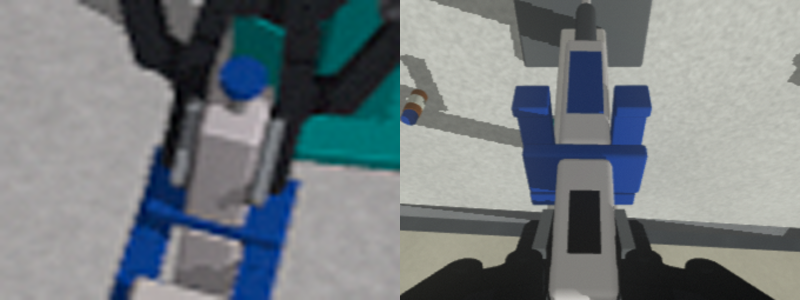

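The handle sits centred between the prongs (wrist tile: prongs 513–651, bar 524–646). Lowering now.

>>> servo_tool:
  rows:
    - [10, [2.2, -0.3, 3.2], [0, 0, 0]]
    - [10, [2.2, -0.3, 3.2], [0, 0, 0]]
    - [10, [2.2, -0.2, 3.2], [0, 0, 0]]
    - [10, [1.1, 0, 1.6], [0, 0, 0]]
    - [10, [0, 0, 0], [0, 0, 0]]
    - [10, [0, 0, 0], [0, 0, 0]]

```text
clock: 19.88
eef_pos: [526.7, 247.8, 239.2]
tcp_rot: [3.141, 0.612, -3.021]
contact_force: [0.3, 0.2, -1.7]
opening: 0.275
```

>>> servo_tool:
  rows:
    - [10, [0.8, 0, 1.2], [0, 0, 0]]
    - [10, [0, 0, 0], [0, 0, 0]]
    - [10, [0, 0, 0], [0, 0, 0]]

```text
clock: 20.25
eef_pos: [527.2, 248.0, 238.4]
tcp_rot: [3.141, 0.613, -3.021]
contact_force: [-2.5, -1.0, 5.7]
opening: 0.27
```

>>> servo_tool:
  rows:
    - [24, [0, 0, 0], [0, 0, 0]]
    - [27, [0, 0, 0], [0, 0, 0]]
    - [30, [0, 0, 0], [0, 0, 0]]
    - [36, [0, 0, 0], [0, 0, 0]]
    - [50, [0, 0, 0], [0, 0, 0]]
    - [70, [0, 0, 0], [0, 0, 0]]
    - [75, [0, 0, 0], [0, 0, 0]]
    - [75, [0, 0, 0], [0, 0, 0]]

```text
clock: 21.25
eef_pos: [526.7, 247.7, 237.6]
tcp_rot: [3.141, 0.612, -3.021]
contact_force: [0.2, -0.2, -0.1]
opening: 0.879
```

>>> servo_tool:
  rows:
    - [75, [0, 0, -15], [0, 0, 0]]
    - [75, [0, 0, -30], [0, 0, 0]]
    - [75, [0, 0, -40], [0, 0, 0]]
    - [75, [0, 0, -40], [0, 0, 0]]
    - [75, [0, 0, -30], [0, 0, 0]]
    - [75, [0, 0, 0], [0, 0, 0]]

```text
clock: 22.0
eef_pos: [437.9, 237.6, 367.5]
tcp_rot: [3.138, 0.616, -3.021]
contact_force: [0.3, 0.4, -0.6]
opening: 0.877
```

Run:
```python
from tiles import *
np.set_printoptions(precision=1,suppress=True)
show()
ims=tiles('a7.png',[('scene',260,130,120),('top',140,140,120),('wrist',0,0,512),('scene',110,220,160)])
Rr=Rp(YS,np.pi/2)
for k,v in {'btn':[88,0,0],'barL':[8,28,15],'barR':[8,-28,15]}.items():
    P=(STAND+Rr.apply(v))[None];print(k,(pj(CAL['scene'],P)[0]-(260,130))*400/120,(pj(CAL['top'],P)[0]-(140,140))*400/120+[400,0],(pj(ims['wrist'][0],P)[0])*400/512+[0,300])
```

```text
{'clock': 22.0, 'qpos': [0.717, -0.239, 2.103, -0.463, 0.802, -0.731], 'eef_pos': [437.882, 237.603, 367.492], 'tcp_rot': [3.138, 0.616, -3.021], 'contact_force': [0.268, 0.37, -0.573], 'opening': 0.877}
btn [223.3 162.6] [532.7 153. ] [200.4 469.2]
barL [257.  233.1] [520.4 191.4] [221.6 411.8]
barR [168.7 210.7] [605.7 180.5] [179.1 411.7]
```

View pics/a7.png

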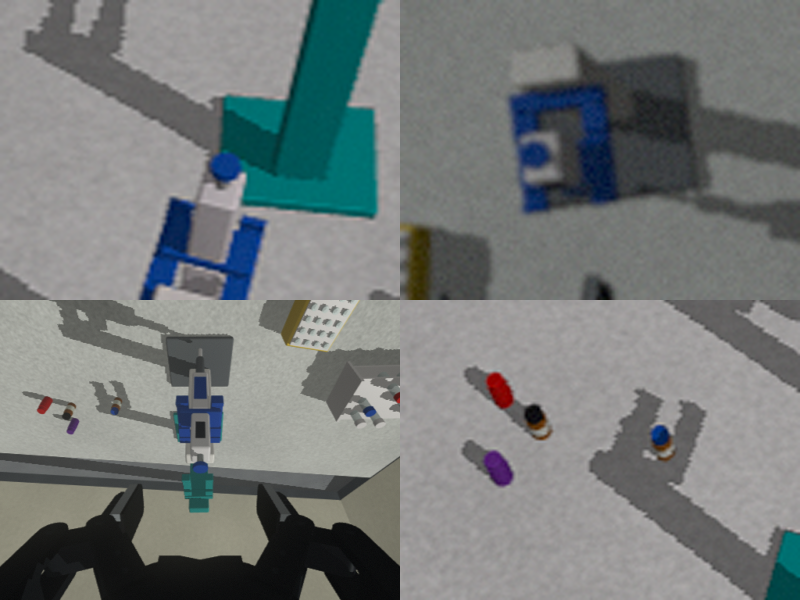

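The pipette hangs upright in the fork: button at (226,166) against (223,163) predicted. The vials and tip box stand where they were.

Run:
```python
from h import *
a=grab_frame('scene')
for i in range(6): b=grab_frame('scene')
d=cv2.absdiff(a,b)[150:230,300:350];print(d.max(),d.mean());print(sign_off())
```

```text
18 1.497
the job is handed in; nothing more can be done
None
```

I laid the pipette home in the orange rest and let go. I then took it again with the tool tilted about 35° further back, tipped it upright and hung it in the blue-pronged stand. I let go, backed the gripper clear and handed the job in at about 22 s on the robot's clock, with no verdict reported.

**Rest:** the camera views after release showed the finger rest against the trough's upper end and the handle centred between the walls.

**Stand:** after release the plunger button showed within about 1.5 pixels of where it was predicted for the fork seat. Both fixed cameras had shown about the same small offset before, so I take that as calibration error. Frames about 0.3 s apart showed nothing but noise there.

**Vials and tip box:** in the last camera views the two vials and the tip box stood where they had been. I judged this by eye and did not measure it.

**Disagreement:** the wrist force showed contact in the fork about 1.5 mm above my estimated seat height. That is well short of the 6 mm lip, so I took it as error in my estimate of the grasp. The force went back to near zero on release.

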